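# Sort the parts of two stripped watches on a watchmaker's bench

## Task

Two watches have just been stripped and their parts lie mixed on the bench mat: put both empty cases flat, side by side, in the wire wash basket, the two movements upright in their holders in the white tray, one to a bay, and the screw-down case back flat in the felt-lined wooden dish. Set each part down gently, never dropping it, and leave the blower and the oil bottle where they stand.

Things in the scene. Friction and masses are not known exactly. Their poses are not given: they have to be found in the camera images.
- case_round: Loose. Empty round watch case in steel: a ring 44 mm in diameter and 13 mm high lying on its crystal with the open back up, four short strap lugs. Origin: centre of the underside; z up. The lugs point along +y and -y (52 mm over the lugs, 30 mm over the pair); the plain round flanks at +x and -x are 44 mm apart and free to grip. About 55 g. Starts flat on the bench mat, any yaw.
- case_square: Loose. Empty square watch case in steel: an open frame 38 mm (x) by 40 mm (y), 11 mm high, lying on its crystal with the open side up, four short lugs along +y and -y (50 mm over the lugs). Origin: centre of the underside; z up. The straight plain flanks at +x and -x are 38 mm apart. About 45 g. Starts flat on the mat, any yaw.
- movement_large: Loose. Bare automatic watch movement (brass and steel works, 35 mm, with a half-moon rotor) clamped on top of a round grey plastic holder 48 mm in diameter and 22 mm high; the works stand 6 mm proud of the holder (28 mm in all). Origin: centre of the underside; z up. Grip it by the holder's round side, any direction. About 65 g. Starts upright on the mat.
- movement_small: Loose. Bare hand-wound watch movement (brass and steel works, 26 mm, no rotor) clamped on top of a round grey plastic holder 42 mm in diameter and 22 mm high; the works stand 4 mm proud (26 mm in all). Origin: centre of the underside; z up. Grip it by the holder's round side, any direction. About 50 g. Starts upright on the mat.
- case_back: Loose. Screw-down watch case back: a solid steel disc 40 mm in diameter and 7 mm thick, six small dark key notches round its upper edge, no lugs and no opening. Origin: centre of the underside; z up. Grip it across its edge, any direction. About 22 g. Starts flat on the mat, outside up.
- wash_basket: Fixed. Basket of the ultrasonic cleaner, open rectangular stainless wire basket: outside 110 mm (x) by 156 mm (y), 38 mm high; inside 104 by 150 mm, floor 3 mm above the bench, with a small folded lifting ear outside each short end (y). Origin: centre of its underside, x along the short side, y along the long side. Room for both cases side by side along y.
- movement_tray: Fixed. White plastic movement tray with two square grey-lined bays: outside 74 mm (x) by 144 mm (y). The bays are 66 by 66 mm, their centres 35 mm from the tray's origin along +y and -y, floor 3 mm above the bench, walls and the divider between the bays 4 mm thick with their tops 12 mm above the bench. Origin: centre of its underside. One movement to a bay.
- back_dish: Fixed. Low round beech dish lined with dark felt, for case backs: outside diameter 112 mm, inside 100 mm, floor 3 mm and rim 10 mm above the bench. Origin: centre of its underside.
- blower: Loose bystander: terracotta-coloured rubber dust blower standing upright, bulb 58 mm in diameter, 88 mm high with its nozzle. Origin: centre of its underside. To be left alone.
- oil_bottle: Loose bystander: small amber glass dropper bottle with a black cap, 28 mm in diameter, 78 mm high. Origin: centre of its underside. To be left alone.
Things that resemble listed ones, but are neither listed nor needed, are in the scene too. What is shaped like the back_dish but purple is not meant.

How it is judged:
At the end, for the whole second after the job is handed in: Both cases lie flat on the basket floor, each movement stands upright on the floor of its own tray bay, the case back lies flat on the dish floor (tilts under 0.1 rad, undersides within 3 mm of the floors, back within 34 mm of the dish centre); all five released and at rest (x of case_round in the frame of wash_basket between -0.045 and 0.045 m and y of case_round in the frame of wash_basket between -0.065 and 0.065 m and z of case_round in the frame of wash_basket between 0 and 0.006 m and angle between each of case_round, case_square, case_back's own z axis and vertical below 0.1 rad and x of case_square in the frame of wash_basket between -0.045 and 0.045 m and y of case_square in the frame of wash_basket between -0.065 and 0.065 m and z of case_square in the frame of wash_basket between 0 and 0.006 m and (((x of movement_large in the frame of movement_tray between -0.018 and 0.018 m and y of movement_large in the frame of movement_tray between 0.016 and 0.054 m and z of movement_large in the frame of movement_tray between 0 and 0.006 m and angle between movement_large's own z axis and vertical below 0.1 rad) and (x of movement_small in the frame of movement_tray between -0.018 and 0.018 m and y of movement_small in the frame of movement_tray between -0.054 and -0.016 m and z of movement_small in the frame of movement_tray between 0 and 0.006 m and angle between movement_small's own z axis and vertical below 0.1 rad)) or ((x of movement_large in the frame of movement_tray between -0.018 and 0.018 m and y of movement_large in the frame of movement_tray between -0.054 and -0.016 m and z of movement_large in the frame of movement_tray between 0 and 0.006 m and angle between movement_large's own z axis and vertical below 0.1 rad) and (x of movement_small in the frame of movement_tray between -0.018 and 0.018 m and y of movement_small in the frame of movement_tray between 0.016 and 0.054 m and z of movement_small in the frame of movement_tray between 0 and 0.006 m and angle between movement_small's own z axis and vertical below 0.1 rad))) and horizontal distance between case_back and back_dish below 0.034 m and z of case_back in the frame of back_dish between 0 and 0.006 m and linear speed of each of case_round, case_square, movement_large, movement_small, case_back below 0.02 m/s and contact force between the fingers and case_round below 0.05 N and contact force between the fingers and case_square below 0.05 N and contact force between the fingers and movement_large below 0.05 N and contact force between the fingers and movement_small below 0.05 N and contact force between the fingers and case_back below 0.05 N); the robot touches nothing.
It fails at once if the blower is pushed more than 30 mm or knocked over (distance of blower from where it was at the start of the episode above 0.03 m or angle between blower's own z axis and vertical above 0.5 rad).
It fails at once if the oil bottle is pushed more than 30 mm or knocked over (distance of oil_bottle from where it was at the start of the episode above 0.03 m or angle between oil_bottle's own z axis and vertical above 0.5 rad).
It fails at once if a part is dropped or thrown: it moves faster than 0.6 m/s (a fall of some 18 mm) with no finger on it ((linear speed of case_round above 0.6 m/s and contact force between the fingers and case_round below 0.01 N) or (linear speed of case_square above 0.6 m/s and contact force between the fingers and case_square below 0.01 N) or (linear speed of movement_large above 0.6 m/s and contact force between the fingers and movement_large below 0.01 N) or (linear speed of movement_small above 0.6 m/s and contact force between the fingers and movement_small below 0.01 N) or (linear speed of case_back above 0.6 m/s and contact force between the fingers and case_back below 0.01 N)).
It also fails if it takes over 128 s, if anything falls off the work surface, if the arm or the gripper's body presses on something with over 40 N, if the wrist force passes 120 N, or if a joint passes its speed limit or range.

## Robot

A 7-joint arm with a two-finger parallel gripper is mounted at the origin on the work surface. World frame = base frame: x ahead of the robot, y to its left, z up, the work surface at z = 0. Lengths are in m, angles in rad, forces in N, time in s.
With the tool pointing down it reaches from about 0.35 to 0.9 m from the base axis. Payload 19.9 kg.
Tool frame: the origin (TCP) lies midway between the tips of the shut fingers; the grasp point (between the pads) lies robot.grip_point_offset behind it (robot.grip_point_offset is the distance from the TCP to the grasp point, in m); z points along the fingers, y is the line along which they close (so a half turn about z gives the same grasp; the last joint's range is limited). The gripper opens to 94 mm and grips with 3 to 60 N. Pads are 16 mm wide; open, the fingers measure 119 mm over their backs; the gripper's body (75 mm by 177 mm) begins 78 mm behind the grasp point.
Start: joints at [1.262, 0.417, -0.01, 1.614, 0.005, 1.111, -0.053], TCP at [0.165, -0.603, 0.205] pointing down, gripper open.
Joint ranges: [-2.81, 2.81], [-0.39, 2.02], [-1.27, 1.25], [0.06, 2.57], [-1.19, 4.33], [0.19, 2], [-2.82, 2.82]. Speed limits (rad/s): [1.89, 1.89, 2.39, 2.39, 3.01, 3.01, 3.01].

## Interface

Orientations are given as [roll, pitch, yaw] about the fixed x, y, z axes, in that order (R = Rz(yaw) Ry(pitch) Rx(roll)).
In Python, from station import robot, imaging gives the robot as it stands.
- The arm moves only by the tool jog_arm, never from a script. Its argument "steps" is a list of rows, each a list of 3 entries, a list of its own where there are three numbers: the opening, from -1 (shut) to 1 (fully open), then the shift along the world's x, y, z in cm, then the turn, a rotation vector about the world's x, y, z in degrees. In form: [[jaw, [x, y, z], [wx, wy, wz]], ...]. A call has 1 to 12 rows; each row is the pose to reach, as a shift and turn from the pose commanded when the call began; what a row does not reach only later rows make up. A row lasts 1/10 s, in which the tool goes at most 50 mm and 8.59 degrees, less where a joint would pass 70% of its speed; a pose out of reach is approached as far as the arm can. A call with a gripper value outside its range is refused whole. The fingers move at their own pace and stop on an object; "grip_force" is the grip in N (left out, the last holds). Time passes only in rows, so rows that repeat a pose let the fingers close. It gives the time, the measured TCP pose, the force, the opening and the grip force at its end, in the units of the state.
- robot.state(): the state, without advancing time (a new reading comes with each control period).
- imaging.grab_frame(name): name is "scene" or "top" or "wrist"; returns (picture, depth): 420x560x3 uint8, red, green, blue; 420x560 float32, m along the optical axis (not along the pixel's ray), 0 where there is no reading.
- imaging.calibration(name): a dict with "K" (3x3 intrinsics, pixels), "rvec" (rotation vector, rad) and "tvec" (3), from world to camera coordinates, as OpenCV has them; the wrist camera has in their place "tool_from_camera" (4x4, takes a point from camera to tool coordinates, whose origin is the TCP and whose axes are the flange's). Camera axes: x right, y down, z forward; pixel columns grow to the right and rows downward; lengths in m; the calibration is good to about 2 mm. A picture is of the moment at which its call begins: read the wrist's pose just before it. calibration takes no time and is no camera call.
- robot.finish_job(): hands the job in; it is judged then, once.
The state is a dict: "time": time; "qpos": joint angles; "joint_vel": joint speeds; "joint_efforts": joint torques, N m; "ee_pos": TCP position; "tcp_rot": TCP orientation; "wrist_force": force on the tool from outside, world axes, zero at the start; "moment": the same for the moment, N m; "finger_gap": finger opening in m; "grasp_force": force on a finger pad.
Only numpy, scipy, OpenCV 4.12 (cv2) and the standard library are available. Lean on these libraries where they do the work, as an engineer would, in place of code of your own. Each camera call takes 0.05 s, during which the arm holds its last target. There are 200 camera calls.

## Working session

There is one attempt and no reset: what is moved stays moved. The work goes in short steps, Python scripts to look and compute and a tool call to move; the robot and the scene stay as the last step left them, time stands still between calls to the robot, and variables do not carry over. Pictures are saved under pics/ and viewed, at most 14 in all, crops included, and the job is handed in when it is done.

Besides the shell and the picture viewer there is one more tool, called by a JSON object that holds its "fn" and its "kwargs". jog_arm: Moves the arm, as the interface text tells. Its arguments: {"type":"object","properties":{"steps":{"type":"array"},"grip_force":{"type":"number"}},"required":["steps"]}

```bash
mkdir -p pics; ls
python3 - <<'E'
from station import robot, imaging
import cv2,numpy as np
print(robot.state(), robot.grip_point_offset)
for n in ("top","scene"):
    p,d=imaging.grab_frame(n); np.savez(f"{n}.npz",p=p,d=d)
    cv2.imwrite(f"pics/{n}0.png",cv2.cvtColor(p,cv2.COLOR_RGB2BGR)); print(n,imaging.calibration(n))
E
```

```text
pics
{'time': 0.0, 'qpos': array([ 1.26250781,  0.41796313, -0.01026074,  1.61418387,  0.00470025,
        1.11067307, -0.05301679]), 'joint_vel': array([-0.00081216,  0.00108524,  0.0008085 , -0.00090209,  0.00090653,
        0.00125117,  0.00102291]), 'joint_efforts': array([-2.18864943e-04, -8.51243305e+01,  6.38740249e-01, -4.25987399e+01,
       -4.87814541e-02,  1.86779222e-02,  4.98718737e-05]), 'ee_pos': array([ 0.1646358 , -0.60253732,  0.20482817]), 'tcp_rot': array([-3.14039311e+00,  1.07842484e-04,  2.66741543e-01]), 'wrist_force': array([ 0.69575229, -0.61515454, -0.18891771]), 'moment': array([-0.01039582,  0.0225162 ,  0.04870801]), 'grasp_force': 0.0, 'finger_gap': 0.0941686976594721} 0.0188
top {'K': array([[429.43020693,   0.        , 278.82607671],
       [  0.        , 429.43020693, 217.97717109],
       [  0.        ,   0.        ,   1.        ]]), 'rvec': array([ 2.15027897, -2.19846927,  0.03884781]), 'tvec': array([0.02627406, 0.51186391, 1.04718119])}
scene {'K': array([[388.62518699,   0.        , 277.54805009],
       [  0.        , 388.62518699, 216.12763335],
       [  0.        ,   0.        ,   1.        ]]), 'rvec': array([ 0.63865124,  2.51823239, -1.31093175]), 'tvec': array([ 0.46029615, -0.08796192,  1.11620897])}
```

View pics/top0.png

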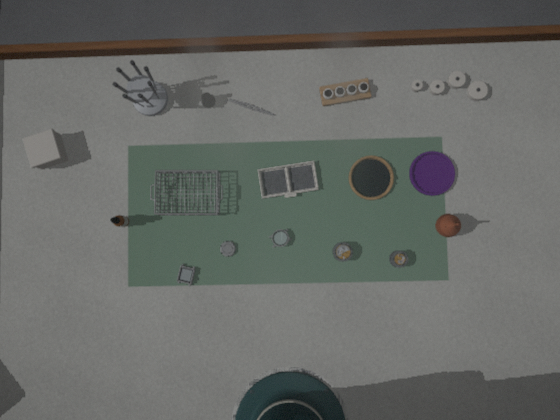

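View pics/scene0.png

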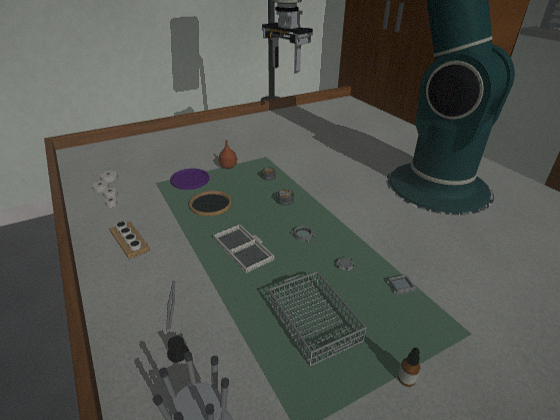

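```bash
cat > h.py <<'E'
from station import robot, imaging
import cv2,numpy as np
from scipy.spatial.transform import Rotation as Ro
def extr(n,st=None):
    c=imaging.calibration(n)
    if n=="wrist":
        T=np.eye(4);T[:3,:3]=Ro.from_euler('xyz',st['tcp_rot']).as_matrix();T[:3,3]=st['ee_pos']
        return c['K'],T@c['tool_from_camera']
    R=cv2.Rodrigues(c['rvec'])[0];T=np.eye(4);T[:3,:3]=R.T;T[:3,3]=-R.T@c['tvec'];return c['K'],T
def ray(K,T,uv,z):
    uv=np.atleast_2d(np.asarray(uv,float))
    d=np.c_[(uv-K[:2,2])/[K[0,0],K[1,1]],np.ones(len(uv))]@T[:3,:3].T
    return T[:3,3]+d*((z-T[2,3])/d[:,2:])
E
python3 - <<'E'
from h import *
p=np.load("top.npz")["p"]
c=p[145:290,110:470]; big=cv2.resize(c,None,fx=2.2,fy=2.2,interpolation=cv2.INTER_CUBIC)
cv2.imwrite("pics/topc.png",cv2.cvtColor(cv2.convertScaleAbs(big,alpha=1.6),cv2.COLOR_RGB2BGR))
K,T=extr("top"); print(T[:3,3])
for n,uv,z in [("basket",(195,193),.02),("tray",(288,180),.01),("dish",(372,178),.01),("sq",(187,274),.011),("disc",(227.5,248.5),.007),("ring",(281,238.5),.013),("ml",(343.5,251),.022),("ms",(400,258),.022),("blow",(448,225),.03),("oil",(120,221),.04)]:
    print(n,ray(K,T,uv,z)[0].round(3))
E
```

```text
[ 0.44328461 -0.01504129  1.07821888]
basket [0.579 0.223 0.02 ]
tray [ 0.608 -0.01   0.01 ]
dish [ 0.607 -0.219  0.01 ]
sq [0.378 0.246 0.011]
disc [0.44  0.145 0.007]
ring [0.461 0.011 0.013]
ml [ 0.428 -0.142  0.022]
ms [ 0.408 -0.278  0.022]
blow [ 0.485 -0.394  0.03 ]
oil [0.512 0.404 0.04 ]
```

View pics/topc.png

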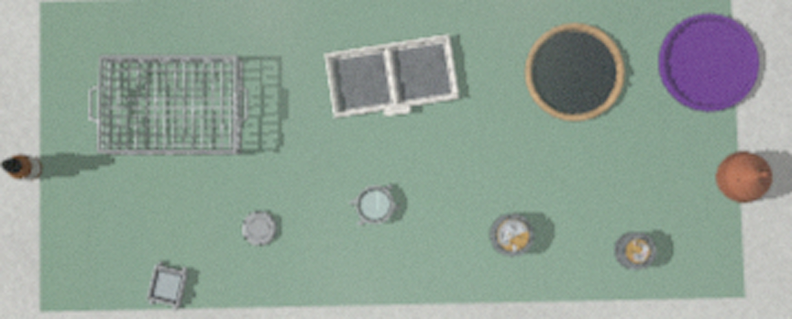

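{"fn": "jog_arm", "kwargs": {"steps": [[1,[24.3,32.5,0],[0,0,-15.3]],[1,[24.3,32.5,0],[0,0,-15.3]],[1,[24.3,32.5,0],[0,0,-15.3]],[1,[24.3,32.5,0],[0,0,-15.3]],[1,[24.3,32.5,0],[0,0,-15.3]],[1,[24.3,32.5,0],[0,0,-15.3]],[1,[24.3,32.5,0],[0,0,-15.3]],[1,[24.3,32.5,0],[0,0,-15.3]],[1,[24.3,32.5,0],[0,0,-15.3]],[1,[24.3,32.5,0],[0,0,-15.3]],[1,[24.3,32.5,0],[0,0,-15.3]],[1,[24.3,32.5,0],[0,0,-15.3]]], "grip_force": 15}}

```text
time: 1.3
ee_pos: [0.4069, -0.2791, 0.2053]
tcp_rot: [-3.142, 0.0, -0.002]
wrist_force: [-0.2, 0.3, -0.2]
finger_gap: 0.0939
grasp_force: 0.0
```

```bash
cat >> h.py <<'E'
def snap(name):
    st=robot.state(); p,d=imaging.grab_frame("wrist"); np.savez(name+".npz",p=p,d=d,pos=st['ee_pos'],rot=st['tcp_rot'])
    cv2.imwrite(f"pics/{name}.png",cv2.cvtColor(cv2.convertScaleAbs(p,alpha=1.5),cv2.COLOR_RGB2BGR))
    K,T=extr("wrist",st); return p,d,K,T,st
def cloud(d,K,T):
    v,u=np.indices(d.shape); x=np.stack([(u-K[0,2])/K[0,0]*d,(v-K[1,2])/K[1,1]*d,d],-1)
    return x@T[:3,:3].T+T[:3,3]
E
python3 - <<'E'
from h import *
p,d,K,T,st=snap("w1")
print(st['time'],st['ee_pos'],st['tcp_rot'],T[:3,3]-st['ee_pos'],T[:3,2],K[0,0])
W=cloud(d,K,T); ok=d>0
print(np.median(W[ok][:,2]), [W[i,j].round(3) for i,j in((0,0),(0,559),(419,0),(419,559))])
E
```

```text
1.3 [ 0.40688012 -0.27905426  0.20529074] [-3.14157383e+00  4.67766491e-04 -2.38223200e-03] [8.17239186e-02 1.15089145e-05 1.79803834e-01] [-2.81150545e-01  6.26538562e-04 -9.59663472e-01] 311.66262616475876
0.0010352298174569063 [array([ 0.489, -0.279,  0.385]), array([ 0.612, -0.583, -0.001]), array([ 0.42 , -0.212,  0.327]), array([ 0.425, -0.341,  0.332])]
```

View pics/w1.png

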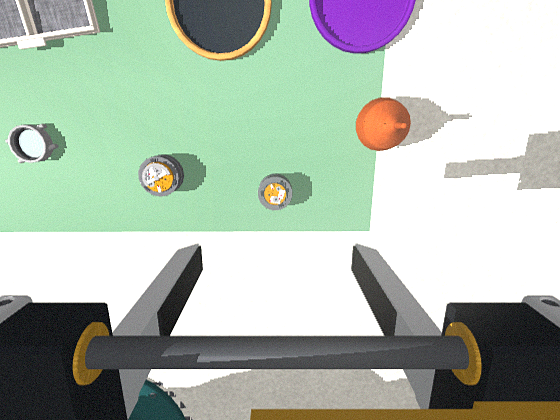

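```bash
cat >> h.py <<'E'
def top_of(W,d,xy,zlo,zhi,r=.04):
    m=(d>0)&(np.hypot(W[...,0]-xy[0],W[...,1]-xy[1])<r)&(W[...,2]>zlo)&(W[...,2]<zhi)
    q=W[m]; c,rad=cv2.minEnclosingCircle((q[:,:2]*1000).astype(np.float32))
    return len(q),q.mean(0).round(4),np.percentile(q[:,2],[5,50,95]).round(4),np.round(c,1),round(rad,1),cv2.minAreaRect((q[:,:2]*1000).astype(np.float32))
E
python3 - <<'E'
from h import *
z=np.load("w1.npz");st=dict(ee_pos=z['pos'],tcp_rot=z['rot']);K,T=extr("wrist",st);d=z['d'];W=cloud(d,K,T)
for n,xy,lo in (("ms",(.408,-.278),.018),("ml",(.428,-.142),.018),("dish",(.607,-.219),.007)):
    print(n,top_of(W,d,xy,lo,.04,.075 if n=="dish" else .04))
E
```

```text
ms (936, array([ 0.4066, -0.2765,  0.0236]), array([0.0209, 0.0233, 0.0267]), array([ 405.8, -276.3]), 21.0, ((405.8307189941406, -276.334228515625), (39.53822326660156, 40.536617279052734), 89.94068145751953))
ml (1313, array([ 0.4274, -0.1413,  0.0247]), array([0.0209, 0.0245, 0.0289]), array([ 426.4, -139.8]), 24.0, ((426.48016357421875, -139.71421813964844), (47.46571731567383, 46.50315856933594), 88.91079711914062))
dish (1003, array([ 0.5767, -0.2172,  0.0102]), array([0.0082, 0.0103, 0.0118]), array([ 606.1, -217.2]), 55.3, ((581.6360473632812, -217.03549194335938), (110.51876831054688, 56.38008117675781), 89.75312042236328))
```

{"fn": "jog_arm", "kwargs": {"steps": [[1,[-0.1,0.1,-5],[0,0,0]],[1,[-0.1,0.1,-10],[0,0,0]],[1,[-0.1,0.1,-15],[0,0,0]],[1,[-0.1,0.1,-18],[0,0,0]],[1,[-0.1,0.1,-19.3],[0,0,0]],[1,[-0.1,0.1,-19.3],[0,0,0]],[-1,[-0.1,0.1,-19.3],[0,0,0]],[-1,[-0.1,0.1,-19.3],[0,0,0]],[-1,[-0.1,0.1,-19.3],[0,0,0]],[-1,[-0.1,0.1,-19.3],[0,0,0]],[-1,[-0.1,0.1,-19.3],[0,0,0]],[-1,[-0.1,0.1,-19.3],[0,0,0]]], "grip_force": 15}}

```text
time: 2.55
ee_pos: [0.4069, -0.2769, 0.0126]
tcp_rot: [3.141, -0.0, -0.0]
wrist_force: [-0.7, 0.3, -0.5]
finger_gap: 0.0496
grasp_force: 0.0
```

{"fn": "jog_arm", "kwargs": {"steps": [[-1,[0,0,0],[0,0,0]],[-1,[0,0,0],[0,0,0]],[-1,[0,0,0],[0,0,0]],[-1,[0,0,1],[0,0,0]],[-1,[0,0,3],[0,0,0]],[-1,[0,0,6],[0,0,0]],[-1,[0,0,8],[0,0,0]],[-1,[0,0,8],[0,0,0]]]}}

```text
time: 3.35
ee_pos: [0.408, -0.2777, 0.0953]
tcp_rot: [3.139, -0.004, -0.0]
wrist_force: [0.1, -0.6, -1.3]
finger_gap: 0.0416
grasp_force: 15.0
```

Run:
```python
from h import *
p,d,K,T,st=snap("w2")
W=cloud(d,K,T); h=st['ee_pos'][2]-.012
print(st['ee_pos'],st['finger_gap'],st['grasp_force'])
print(top_of(W,d,st['ee_pos'][:2],h+.019,h+.035,.024))
# tray
m=(d>0)&(np.abs(W[...,2]-.012)<.003)&(W[...,0]>.54)&(W[...,1]>-.12)
q=(W[m][:,:2]*1000).astype(np.float32);print(len(q),cv2.minAreaRect(q),q.min(0),q.max(0))
m=(d>0)&(np.abs(W[...,2]-.01)<.002)&(np.hypot(W[...,0]-.606,W[...,1]+.217)<.065)
q=(W[m][:,:2]*1000).astype(np.float32);print(cv2.minEnclosingCircle(q))
```

```text
[ 0.40800362 -0.27767073  0.09531132] 0.04159110017847187 14.999945908784866
(3735, array([ 0.4083, -0.2774,  0.1068]), array([0.1041, 0.1062, 0.1101]), array([ 409.1, -277.7]), 23.6, ((406.6639099121094, -277.66534423828125), (41.243324279785156, 44.9273681640625), 1.2679473161697388))Traceback (most recent call last):
  File "<stdin>", line 8, in <module>
    return umr_minimum(a, axis, None, out, keepdims, initial, where)
ValueError: zero-size array to reduction operation minimum which has no identity
```

View pics/w2.png

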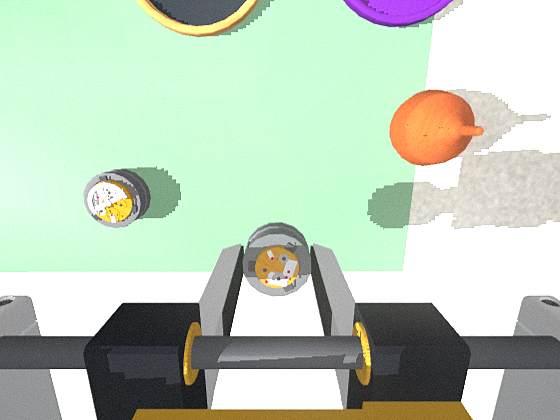

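{"fn": "jog_arm", "kwargs": {"steps": [[-1,[1.5,2.3,3],[0,0,0]],[-1,[4,6,6],[0,0,2]],[-1,[6.5,10,9.5],[0,0,4]],[-1,[9,14,9.5],[0,0,6]],[-1,[11.5,18,9.5],[0,0,8.3]],[-1,[13.8,21,9.5],[0,0,8.3]],[-1,[15.2,23,9.5],[0,0,8.3]],[-1,[15.2,23,9.5],[0,0,8.3]],[-1,[15.2,23,9.5],[0,0,8.3]]]}}

```text
time: 4.3
ee_pos: [0.5582, -0.0468, 0.1863]
tcp_rot: [-3.141, 0.002, 0.145]
wrist_force: [-1.3, 0.1, -1.4]
finger_gap: 0.0415
grasp_force: 15.0
```

Run:
```python
from h import *
p,d,K,T,st=snap("w3")
W=cloud(d,K,T)
print(st['ee_pos'],st['tcp_rot'],st['finger_gap'],st['grasp_force'])
R=lambda q:cv2.minAreaRect((q[:,:2]*1000).astype(np.float32))
m=(d>0)&(np.abs(W[...,2]-.012)<.003)&(W[...,0]>.54)&(abs(W[...,1]+.013)<.1)
m=cv2.morphologyEx(m.astype(np.uint8),cv2.MORPH_OPEN,np.ones((3,3)))>0
q=W[m]*1000;print(len(q),R(W[m]),q.min(0),q.max(0))
m=(d>0)&(np.abs(W[...,2]-.01)<.002)&(np.hypot(W[...,0]-.606,W[...,1]+.217)<.065)
q=(W[m][:,:2]*1000).astype(np.float32);print(cv2.minEnclosingCircle(q))
m=(d>0)&(np.abs(W[...,2]-.036)<.006)&(W[...,1]>.09)&(W[...,0]>.5)
q=W[m]*1000;print(len(q)); len(q)and print(R(W[m]),q.min(0),q.max(0))
```

```text
[ 0.55822831 -0.04680229  0.18629453] [-3.14103061e+00  1.83869552e-03  1.45367314e-01] 0.04154799540630394 14.999795258045197
1813 ((606.3579711914062, -9.513465881347656), (81.52935028076172, 144.03211975097656), 7.351123332977295) [564.9155761  -84.17584615   9.0439103 ] [655.27617305  66.21107552  14.51696582]
((609.985595703125, -217.05564880371094), 56.21019744873047)
1310
((580.0911865234375, 201.06195068359375), (99.73934173583984, 111.39704132080078), 87.8145980834961) [523.98666707 151.16668945  30.00090155] [636.46054338 252.90477036  40.94219219]
```

View pics/w3.png

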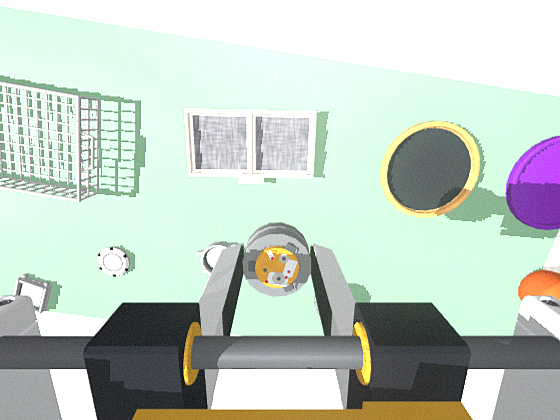

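Run:
```python
from h import *
z=np.load("w3.npz");st=dict(ee_pos=z['pos'],tcp_rot=z['rot']);K,T=extr("wrist",st)
P=ray(K,T,[(186,109),(317,110),(314,178),(189,177)],.012)*1000;print(P.round(1),P.mean(0))
P=ray(K,T,[(247,109),(257,109),(256,178),(247,178)],.012)*1000;print(P.round(1),P.mean(0))
# basket & tray in top view
p=np.load("top.npz")["p"];K,T=extr("top")
P=ray(K,T,np.array([(325,55),(455,36),(463,97),(335,117)])/2.2+[110,145],.012)*1000;print(P.round(1),P.mean(0))
P=ray(K,T,np.array([(99,58),(240,57),(240,152),(99,154)])/2.2+[110,145],.038)*1000;print(P.round(1),P.mean(0))
```

```text
[[636.4  63.8  12. ]
 [655.9 -76.2  12. ]
 [582.4 -86.3  12. ]
 [562.8  55.7  12. ]] [609.40210431 -10.738413    12.        ]
[[646.   -1.3  12. ]
 [647.6 -12.   12. ]
 [572.8 -20.4  12. ]
 [571.3 -10.2  12. ]] [609.40465182 -10.98304312  12.        ]
[[634.5  65.5  12. ]
 [652.4 -83.1  12. ]
 [582.4 -90.3  12. ]
 [563.2  55.4  12. ]] [608.13190677 -13.1175396   12.        ]
[[633.2 317.4  38. ]
 [630.1 158.6  38. ]
 [523.8 159.9  38. ]
 [525.3 317.7  38. ]] [578.10828724 238.38456193  38.        ]
```

{"fn": "jog_arm", "kwargs": {"steps": [[-1,[2,0.1,-2],[0,0,-0.5]],[-1,[5.55,0.2,-5],[0,0,-0.7]],[-1,[5.55,0.2,-9],[0,0,-0.7]],[-1,[5.55,0.2,-13],[0,0,-0.7]],[-1,[5.55,0.2,-15.5],[0,0,-0.7]],[-1,[5.55,0.2,-16.6],[0,0,-0.7]],[-1,[5.55,0.2,-17.1],[0,0,-0.7]],[-1,[5.55,0.2,-17.2],[0,0,-0.7]],[-1,[5.55,0.2,-17.2],[0,0,-0.7]]]}}

```text
time: 5.25
ee_pos: [0.615, -0.0452, 0.0167]
tcp_rot: [3.141, -0.002, 0.132]
wrist_force: [0.3, -0.1, -1.1]
finger_gap: 0.0414
grasp_force: 15.0
```

{"fn": "jog_arm", "kwargs": {"steps": [[-1,[0,0,-0.1],[0,0,0]],[-1,[0,0,-0.15],[0,0,0]],[-1,[0,0,-0.15],[0,0,0]]]}}

```text
time: 5.55
ee_pos: [0.6151, -0.045, 0.0154]
tcp_rot: [3.141, -0.002, 0.132]
wrist_force: [-2.2, -0.8, 12.4]
finger_gap: 0.0411
grasp_force: 15.0
```

Contact with the floor (12 N); release and rise.

{"fn": "jog_arm", "kwargs": {"steps": [[0.2,[0,0,0],[0,0,0]],[0.3,[0,0,0],[0,0,0]],[0.3,[0,0,0],[0,0,0]],[0.3,[0,0,2],[0,0,0]],[0.3,[0,0,6],[0,0,0]],[1,[-4,-2,10],[0,0,-3]],[1,[-8,-4,14],[0,0,-5]],[1,[-12,-6,14],[0,0,-7]],[1,[-16,-8,14],[0,0,-7]],[1,[-18.85,-9.5,14],[0,0,-7]],[1,[-18.85,-9.5,14],[0,0,-7]]]}}

```text
time: 6.65
ee_pos: [0.4222, -0.1423, 0.1542]
tcp_rot: [3.14, 0.001, 0.006]
wrist_force: [0.7, -0.5, 0.9]
finger_gap: 0.094
grasp_force: 0.0
```

Run:
```python
from h import *
p,d,K,T,st=snap("w4")
W=cloud(d,K,T)
print(st['time'],st['ee_pos'],st['tcp_rot'],st['finger_gap'],st['wrist_force'])
print("ml",top_of(W,d,(.4265,-.14),.018,.04))
print("ms",top_of(W,d,(.615,-.045),.021,.04))
```

```text
6.65 [ 0.42215954 -0.14225189  0.15422699] [3.14028953e+00 8.57304105e-04 5.93766235e-03] 0.09404133647638814 [ 0.73121519 -0.51189019  0.88342804]
ml (1637, array([ 0.4276, -0.1397,  0.0247]), array([0.0211, 0.0246, 0.029 ]), array([ 426.1, -139.7]), 24.1, ((426.5185241699219, -139.48696899414062), (47.050010681152344, 47.21897506713867), 46.5659065246582))
ms (464, array([ 0.5983, -0.0461,  0.0254]), array([0.0223, 0.0255, 0.0281]), array([602.8, -45.5]), 17.6, ((597.9935302734375, -45.502532958984375), (35.10289001464844, 10.848929405212402), 89.88910675048828))
```

{"fn": "jog_arm", "kwargs": {"steps": [[1,[0.4,0.25,-5],[0,0,0]],[1,[0.4,0.25,-9],[0,0,0]],[1,[0.4,0.25,-12],[0,0,0]],[1,[0.4,0.25,-14],[0,0,0]],[0,[0.4,0.25,-14],[0,0,0]],[-1,[0.4,0.25,-14],[0,0,0]],[-1,[0.4,0.25,-14],[0,0,0]],[-1,[0.4,0.25,-14],[0,0,0]],[-1,[0.4,0.25,-14],[0,0,0]],[-1,[0.4,0.25,-14],[0,0,0]],[-1,[0.4,0.25,-14],[0,0,0]],[-1,[0.4,0.25,-14],[0,0,0]]]}}

```text
time: 7.9
ee_pos: [0.4301, -0.1376, 0.0143]
tcp_rot: [3.141, -0.001, 0.01]
wrist_force: [-1.2, -0.9, 8.3]
finger_gap: 0.0475
grasp_force: 15.0
```

{"fn": "jog_arm", "kwargs": {"steps": [[-1,[0,0,1],[0,0,0]],[-1,[0,0,4],[0,0,0]],[-1,[2,2,8],[0,0,1]],[-1,[5,5,9],[0,0,3]],[-1,[8,8,9],[0,0,5]],[-1,[11.5,11,9],[0,0,7]],[-1,[15,14,9],[0,0,7]],[-1,[17.8,16.2,9],[0,0,7]],[-1,[17.8,16.2,7],[0,0,7]],[-1,[17.8,16.2,5],[0,0,7]],[-1,[17.8,16.2,3],[0,0,7]],[-1,[17.8,16.2,3],[0,0,7]]]}}

```text
time: 9.1
ee_pos: [0.6061, 0.0246, 0.0422]
tcp_rot: [-3.141, 0.004, 0.133]
wrist_force: [-0.9, 0.7, 0.2]
finger_gap: 0.0476
grasp_force: 15.0
```

{"fn": "jog_arm", "kwargs": {"steps": [[-1,[0,0,-1.5],[0,0,0]],[-1,[0,0,-2.4],[0,0,0]],[-1,[0,0,-2.7],[0,0,0]],[-1,[0,0,-2.7],[0,0,0]]]}}

```text
time: 9.5
ee_pos: [0.6078, 0.0246, 0.017]
tcp_rot: [-3.142, 0.0, 0.132]
wrist_force: [-0.2, 0.6, -0.9]
finger_gap: 0.0472
grasp_force: 15.0
```

{"fn": "jog_arm", "kwargs": {"steps": [[-1,[0,0,-0.1],[0,0,0]],[-1,[0,0,-0.1],[0,0,0]]]}}

```text
time: 9.7
ee_pos: [0.608, 0.0246, 0.0166]
tcp_rot: [3.141, -0.0, 0.132]
wrist_force: [-3.7, -0.3, 7.4]
finger_gap: 0.0472
grasp_force: 15.0
```

{"fn": "jog_arm", "kwargs": {"steps": [[0.2,[0,0,0],[0,0,0]],[0.3,[0,0,0],[0,0,0]],[0.3,[0,0,0],[0,0,0]],[0.3,[0,0,2],[0,0,0]],[0.3,[0,0,6],[0,0,0]],[1,[-4,1,10],[0,0,-3]],[1,[-8,3,14],[0,0,-5]],[1,[-12,5,18],[0,0,-7.6]],[1,[-16,5.5,18],[0,0,-7.6]],[1,[-16.8,5.5,18],[0,0,-7.6]],[1,[-16.8,5.5,18],[0,0,-7.6]],[1,[-16.8,5.5,18],[0,0,-7.6]]]}}

```text
time: 10.9
ee_pos: [0.4402, 0.0795, 0.1963]
tcp_rot: [3.141, -0.001, -0.0]
wrist_force: [1.0, 1.5, 1.4]
finger_gap: 0.094
grasp_force: 0.0
```

Run:
```python
from h import *
p,d,K,T,st=snap("w5")
W=cloud(d,K,T)
print(st['time'],st['ee_pos'],st['tcp_rot'],st['finger_gap'])
for n,xy,lo,hi in (("round",(.461,.011),.008,.018),("back",(.44,.145),.004,.012),("sq",(.378,.246),.006,.016)):
    try: print(n,top_of(W,d,xy,lo,hi))
    except Exception as e: print(n,e)
for n,xy in (("ml",(.605,.025)),("ms",(.614,-.045))): print(n,top_of(W,d,xy,.021,.04,.032))
m=(d>0)&(np.abs(W[...,2]-.037)<.005)&(W[...,1]>.12)&(W[...,0]>.5)
q=W[m]*1000;print(len(q)); len(q)and print(cv2.minAreaRect(q[:,:2].astype(np.float32)),q.min(0),q.max(0))
```

```text
10.9 [0.44018387 0.07949056 0.19627381] [ 3.14145847e+00 -1.11838359e-03 -2.72967983e-04] 0.09404878404853864
round (500, array([0.4638, 0.0129, 0.0115]), array([0.0082, 0.0125, 0.0144]), array([463.8,  13.7]), 28.6, ((463.74603271484375, 13.390373229980469), (43.79953384399414, 51.123878479003906), 21.497583389282227))
back (821, array([0.4406, 0.1451, 0.0072]), array([0.0057, 0.0073, 0.0086]), array([440. , 145.4]), 20.1, ((440.17010498046875, 145.33876037597656), (37.88796615600586, 39.535945892333984), 86.37602233886719))
sq (944, array([0.378 , 0.251 , 0.0085]), array([0.0063, 0.0078, 0.0119]), array([377.3, 250.5]), 28.9, ((377.7453308105469, 250.47377014160156), (38.21006393432617, 49.174129486083984), 75.9605712890625))
ml (1974, array([0.6032, 0.0251, 0.028 ]), array([0.0243, 0.0279, 0.0322]), array([603.6,  24.5]), 24.1, ((603.7811279296875, 24.518585205078125), (46.910987854003906, 47.564632415771484), 44.051605224609375))
ms (1583, array([ 0.6132, -0.0437,  0.0268]), array([0.0239, 0.0266, 0.0301]), array([613.4, -44.7]), 21.2, ((613.4152221679688, -44.60601043701172), (40.9093017578125, 41.54106903076172), 17.989755630493164))
2104
((579.0285034179688, 241.72280883789062), (180.0248260498047, 108.66853332519531), 89.20779418945312) [523.68001542 151.60735041  32.05649072] [633.11569626 331.80476669  41.11116773]
```

View pics/w5.png

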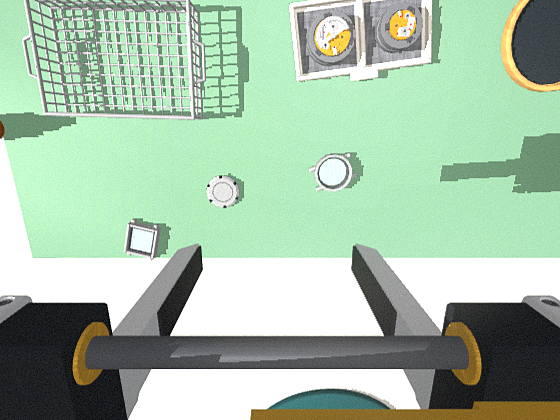

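Run:
```python
from h import *
print(robot.state()['qpos'].round(2))
```

```text
[ 0.13  0.13 -0.41  2.03  0.06  0.99 -1.88]
```

{"fn": "jog_arm", "kwargs": {"steps": [[1,[1,-3,0],[0,0,8.5]],[1,[2.35,-6.6,-4],[0,0,17]],[1,[2.35,-6.6,-8],[0,0,25.5]],[1,[2.35,-6.6,-12],[0,0,34]],[1,[2.35,-6.6,-12],[0,0,42.5]],[1,[2.35,-6.6,-12],[0,0,51]],[1,[2.35,-6.6,-12],[0,0,59.5]],[1,[2.35,-6.6,-12],[0,0,68]],[1,[2.35,-6.6,-12],[0,0,76.5]],[1,[2.35,-6.6,-12],[0,0,85]],[1,[2.35,-6.6,-12],[0,0,93.5]],[1,[2.35,-6.6,-12],[0,0,102]]]}}

```text
time: 12.15
ee_pos: [0.4638, 0.0134, 0.0752]
tcp_rot: [-3.141, -0.001, 1.785]
wrist_force: [0.3, -0.5, 0.8]
finger_gap: 0.0941
grasp_force: 0.0
```

{"fn": "jog_arm", "kwargs": {"steps": [[1,[0,0,0],[0,0,8.5]],[1,[0,0,0],[0,0,9.5]],[1,[0,0,0],[0,0,9.5]]]}}

```text
time: 12.45
ee_pos: [0.4635, 0.0134, 0.0754]
tcp_rot: [-3.141, -0.001, 1.942]
wrist_force: [0.2, -0.3, -0.2]
finger_gap: 0.0938
grasp_force: 0.0
```

Run:
```python
from h import *
p,d,K,T,st=snap("w6")
W=cloud(d,K,T)
print(st['qpos'].round(2),st['ee_pos'],st['tcp_rot'])
print("round",top_of(W,d,(.464,.0133),.009,.02))
```

```text
[ 0.49  0.4  -0.68  2.1   0.36  0.76 -0.05] [0.46350953 0.01344025 0.0754131 ] [-3.14110393e+00 -1.08984397e-03  1.94151167e+00]
round (755, array([0.4632, 0.0138, 0.0125]), array([0.0092, 0.0131, 0.0144]), array([463.1,  14.1]), 27.3, ((462.9178161621094, 13.628059387207031), (43.46857833862305, 49.791175842285156), 23.878557205200195))
```

View pics/w6.png

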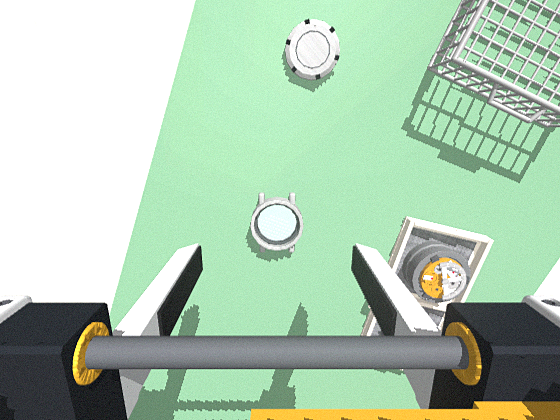

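{"fn": "jog_arm", "kwargs": {"steps": [[1,[0,0,-3],[0,0,0.5]],[1,[0,0,-5.5],[0,0,0.5]],[1,[0,0,-6.8],[0,0,0.5]],[1,[0,0,-7.2],[0,0,0.5]],[0,[0,0,-7.2],[0,0,0.5]],[-1,[0,0,-7.2],[0,0,0.5]],[-1,[0,0,-7.2],[0,0,0.5]],[-1,[0,0,-7.2],[0,0,0.5]],[-1,[0,0,-7.2],[0,0,0.5]],[-1,[0,0,-7.2],[0,0,0.5]],[-1,[0,0,-7.2],[0,0,0.5]],[-1,[0,0,-7.2],[0,0,0.5]]], "grip_force": 20}}

```text
time: 13.7
ee_pos: [0.4634, 0.0136, 0.004]
tcp_rot: [3.142, 0.0, 1.955]
wrist_force: [-0.3, 0.1, 2.4]
finger_gap: 0.0434
grasp_force: 20.0
```

{"fn": "jog_arm", "kwargs": {"steps": [[-1,[0,0,1],[0,0,0]],[-1,[0,0,4],[0,0,0]],[-1,[0,1,8],[0,0,0]],[-1,[2,4,10],[0,0,-5]],[-1,[4,8,10],[0,0,-11]],[-1,[6,12,10],[0,0,-17]],[-1,[9,16,10],[0,0,-23]],[-1,[11.5,19,10],[0,0,-23]],[-1,[11.5,19,10],[0,0,-23]],[-1,[11.5,19,10],[0,0,-23]]]}}

```text
time: 14.7
ee_pos: [0.5779, 0.2044, 0.104]
tcp_rot: [-3.141, -0.0, 1.555]
wrist_force: [0.2, 0.3, -0.5]
finger_gap: 0.0432
grasp_force: 20.0
```

Run:
```python
from h import *
p,d,K,T,st=snap("w7")
W=cloud(d,K,T)
print(st['ee_pos'],st['tcp_rot'],st['finger_gap'],st['grasp_force'])
```

```text
[0.57785413 0.20438884 0.10401129] [-3.14063957e+00 -4.67380850e-04  1.55462513e+00] 0.04321731280870056 19.999872744083405
```

View pics/w7.png

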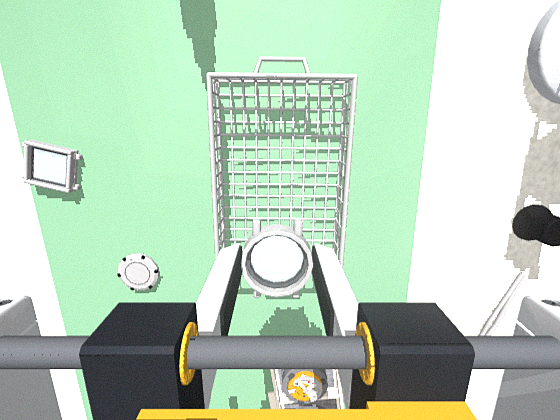

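Run:
```python
from h import *
z=np.load("w7.npz");st=dict(ee_pos=z['pos'],tcp_rot=z['rot']);K,T=extr("wrist",st)
print(ray(K,T,[(209,75),(357,75),(213,180),(348,180),(257,59),(307,59)],.038).round(4))
```

```text
[[0.5299 0.3194 0.038 ]
 [0.6377 0.3177 0.038 ]
 [0.5272 0.2421 0.038 ]
 [0.6349 0.2404 0.038 ]
 [0.5652 0.3295 0.038 ]
 [0.6012 0.3289 0.038 ]]
```

{"fn": "jog_arm", "kwargs": {"steps": [[-1,[0.2,0,-2],[0,0,-1]],[-1,[0.2,0,-5],[0,0,-1]],[-1,[0.2,0,-8],[0,0,-1]],[-1,[0.2,0,-9.2],[0,0,-1]],[-1,[0.2,0,-9.6],[0,0,-1]],[-1,[0.2,0,-9.7],[0,0,-1]],[-1,[0.2,0,-9.75],[0,0,-1]],[-1,[0.2,0,-9.75],[0,0,-1]]]}}

```text
time: 15.55
ee_pos: [0.5808, 0.2037, 0.0075]
tcp_rot: [3.14, -0.0, 1.536]
wrist_force: [0.4, -0.4, -0.1]
finger_gap: 0.0433
grasp_force: 20.0
```

{"fn": "jog_arm", "kwargs": {"steps": [[-1,[0,0,-0.1],[0,0,0]],[-1,[0,0,-0.2],[0,0,0]],[-1,[0,0,-0.2],[0,0,0]]]}}

```text
time: 15.85
ee_pos: [0.5809, 0.204, 0.0063]
tcp_rot: [3.14, -0.0, 1.536]
wrist_force: [-7.2, -2.9, 21.9]
finger_gap: 0.0429
grasp_force: 20.0
```

{"fn": "jog_arm", "kwargs": {"steps": [[0.1,[0,0,0.1],[0,0,0]],[0.28,[0,0,0.1],[0,0,0]],[0.28,[0,0,0.1],[0,0,0]],[0.28,[0,0,3],[0,0,0]],[0.28,[0,0,7],[0,0,0]],[0.28,[-2,0,9],[0,0,8]],[0.5,[-6,1,9],[0,0,16.5]],[0.8,[-10,3,9],[0,0,25]],[1,[-14,4.7,9],[0,0,33.5]],[1,[-18,4.7,9],[0,0,42]],[1,[-20.3,4.7,9],[0,0,50]],[1,[-20.3,4.7,9],[0,0,58]]]}}

```text
time: 17.05
ee_pos: [0.3746, 0.2506, 0.0945]
tcp_rot: [-3.14, 0.001, 2.557]
wrist_force: [0.8, 0.3, -0.1]
finger_gap: 0.0939
grasp_force: 0.0
```

{"fn": "jog_arm", "kwargs": {"steps": [[1,[0,0,0],[0,0,8.5]],[1,[0,0,0],[0,0,17]],[1,[0,0,0],[0,0,20]],[1,[0,0,0],[0,0,20]]]}}

```text
time: 17.45
ee_pos: [0.3773, 0.2505, 0.0944]
tcp_rot: [3.142, -0.0, 2.898]
wrist_force: [0.5, 0.0, -0.0]
finger_gap: 0.0944
grasp_force: 0.0
```

Run:
```python
from h import *
p,d,K,T,st=snap("w8")
W=cloud(d,K,T)
print(st['time'],st['qpos'].round(2),st['ee_pos'],st['tcp_rot'])
print("sq",top_of(W,d,(.3777,.2505),.006,.016))
print("back",top_of(W,d,(.44,.145),.004,.012))
```

```text
17.45 [ 0.2   0.45 -1.01  2.1   0.5   0.86  0.22] [0.37729024 0.25053259 0.09435255] [ 3.14157840e+00 -3.13304080e-04  2.89754539e+00]
sq (1903, array([0.3758, 0.2512, 0.0087]), array([0.0065, 0.0078, 0.0121]), array([376. , 251.1]), 29.1, ((376.2360534667969, 251.365234375), (37.494834899902344, 49.13546371459961), 75.11994171142578))
back (594, array([0.4431, 0.1528, 0.0075]), array([0.0061, 0.0076, 0.0087]), array([440.1, 147.4]), 19.7, ((445.0832214355469, 152.98135375976562), (19.65604019165039, 39.37908172607422), 48.51609802246094))
```

View pics/w8.png

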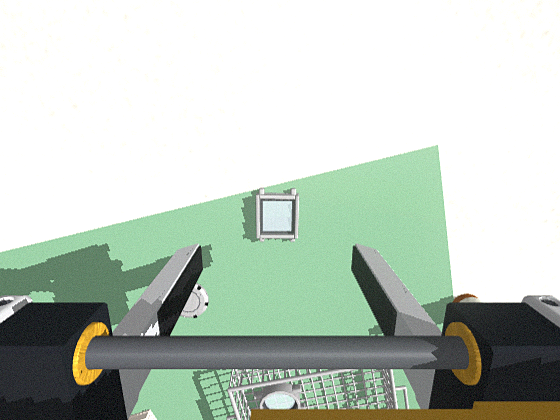

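{"fn": "jog_arm", "kwargs": {"steps": [[1,[-0.1,0.05,-4],[0,0,-0.5]],[1,[-0.1,0.05,-7.5],[0,0,-0.5]],[1,[-0.1,0.05,-8.7],[0,0,-0.5]],[1,[-0.1,0.05,-9.05],[0,0,-0.5]],[0,[-0.1,0.05,-9.05],[0,0,-0.5]],[-1,[-0.1,0.05,-9.05],[0,0,-0.5]],[-1,[-0.1,0.05,-9.05],[0,0,-0.5]],[-1,[-0.1,0.05,-9.05],[0,0,-0.5]],[-1,[-0.1,0.05,-9.05],[0,0,-0.5]],[-1,[-0.1,0.05,-9.05],[0,0,-0.5]],[-1,[-0.1,0.05,-9.05],[0,0,-0.5]],[-1,[-0.1,0.05,-9.05],[0,0,-0.5]]]}}

```text
time: 18.7
ee_pos: [0.3763, 0.2511, 0.0039]
tcp_rot: [-3.141, 0.0, 2.888]
wrist_force: [0.1, -0.3, 1.4]
finger_gap: 0.0377
grasp_force: 20.0
```

{"fn": "jog_arm", "kwargs": {"steps": [[-1,[0,0,1],[0,0,0]],[-1,[0,0,4],[0,0,0]],[-1,[0,0,8],[0,0,-8]],[-1,[2,0,10],[0,0,-16]],[-1,[5,1,10],[0,0,-24]],[-1,[8,2,10],[0,0,-32]],[-1,[11,2.5,10],[0,0,-40]],[-1,[14,2.5,10],[0,0,-48]],[-1,[17,2.5,10],[0,0,-56]],[-1,[19,2.5,10],[0,0,-64]],[-1,[20.6,2.5,10],[0,0,-72]],[-1,[20.6,2.5,10],[0,0,-77.5]]]}}

```text
time: 19.9
ee_pos: [0.5837, 0.2759, 0.1043]
tcp_rot: [-3.141, -0.001, 1.529]
wrist_force: [-0.4, 0.5, -0.2]
finger_gap: 0.0372
grasp_force: 20.0
```

{"fn": "jog_arm", "kwargs": {"steps": [[-1,[0,0,0],[0,0,0]],[-1,[0,0,-2],[0,0,0]],[-1,[0,0,-4],[0,0,0]],[-1,[0,0,-4],[0,0,0]]]}}

```text
time: 20.3
ee_pos: [0.5806, 0.2755, 0.0621]
tcp_rot: [-3.138, 0.001, 1.539]
wrist_force: [-1.2, -0.2, -0.5]
finger_gap: 0.0378
grasp_force: 20.0
```

Run:
```python
from h import *
p,d,K,T,st=snap("w9")
print(st['time'],st['ee_pos'],st['tcp_rot'],st['finger_gap'])
W=cloud(d,K,T);m=(d>0)&(np.abs(W[...,2]-.037)<.004)&(W[...,1]>.27)&(W[...,0]>.5)&(W[...,0]<.66)&(W[...,1]<.36)
q=W[m]*1000;print(cv2.minAreaRect(q[:,:2].astype(np.float32)),q.min(0),q.max(0))
```

```text
20.3 [0.58064773 0.27554764 0.06213603] [-3.13804860e+00  1.19329873e-03  1.53910514e+00] 0.03777098148936333
((582.0159912109375, 301.44805908203125), (112.18280029296875, 62.289276123046875), 0.10816758871078491) [525.98288619 270.20351791  33.01697667] [638.09268717 332.57290368  40.53143327]
```

View pics/w9.png

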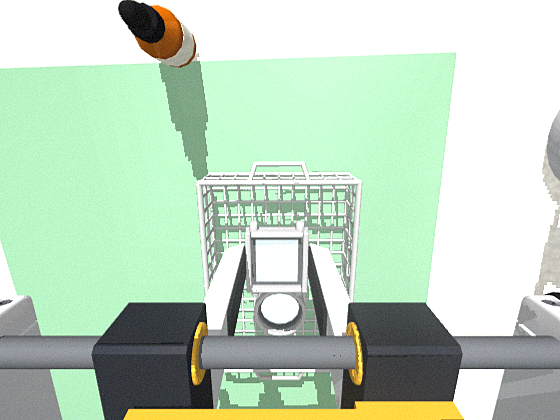

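{"fn": "jog_arm", "kwargs": {"steps": [[-1,[0.1,0,-2.5],[0,0,0]],[-1,[0.1,0,-4.5],[0,0,0]],[-1,[0.1,0,-5.3],[0,0,0]],[-1,[0.1,0,-5.45],[0,0,0]],[-1,[0.1,0,-5.5],[0,0,0]],[-1,[0.1,0,-5.6],[0,0,0]],[-1,[0.1,0,-5.6],[0,0,0]]]}}

```text
time: 21.05
ee_pos: [0.5836, 0.2763, 0.0087]
tcp_rot: [3.141, -0.0, 1.536]
wrist_force: [0.3, 0.0, -0.2]
finger_gap: 0.0377
grasp_force: 20.0
```

{"fn": "jog_arm", "kwargs": {"steps": [[-1,[0,0,-0.15],[0,0,0]],[-1,[0,0,-0.25],[0,0,0]],[-1,[0,0,-0.25],[0,0,0]]]}}

```text
time: 21.35
ee_pos: [0.5836, 0.2764, 0.0069]
tcp_rot: [3.141, 0.0, 1.536]
wrist_force: [-6.5, -4.0, 20.6]
finger_gap: 0.0379
grasp_force: 20.0
```

{"fn": "jog_arm", "kwargs": {"steps": [[0.1,[0,0,0.1],[0,0,0]],[0.2,[0,0,0.1],[0,0,0]],[0.2,[0,0,0.1],[0,0,0]],[0.2,[0,0,3],[0,0,0]],[0.2,[0,0,7],[0,0,0]],[0.2,[-2,-2,10],[0,0,0]],[0.5,[-5,-5,14],[0,0,0]],[1,[-8,-8,14],[0,0,0]],[1,[-11,-11,14],[0,0,0]],[1,[-14.3,-13.1,14],[0,0,0]],[1,[-14.3,-13.1,14],[0,0,0]],[1,[-14.3,-13.1,14],[0,0,0]]]}}

```text
time: 22.55
ee_pos: [0.4405, 0.1447, 0.1459]
tcp_rot: [3.14, 0.001, 1.535]
wrist_force: [1.0, 1.1, -0.3]
finger_gap: 0.0937
grasp_force: 0.0
```

Run:
```python
from h import *
p,d,K,T,st=snap("w10")
W=cloud(d,K,T)
print(st['time'],st['ee_pos'],st['tcp_rot'])
print("back",top_of(W,d,(.44,.145),.004,.012,.03))
```

```text
22.55 [0.4404719  0.14467843 0.14586842] [3.14042698e+00 5.03707104e-04 1.53483563e+00]
back (1071, array([0.4394, 0.1464, 0.0073]), array([0.0059, 0.0074, 0.0087]), array([439.4, 145.7]), 20.0, ((439.48638916015625, 145.7342529296875), (38.79664993286133, 39.437591552734375), 52.67176818847656))
```

View pics/w10.png

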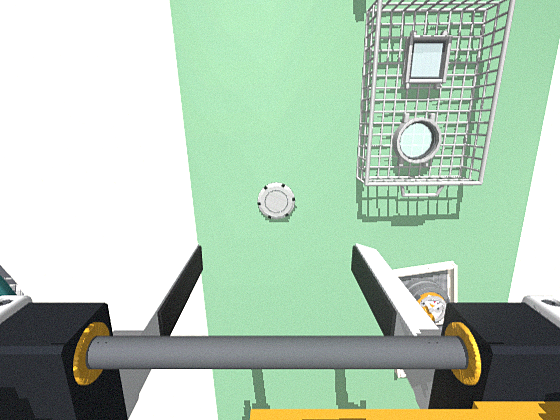

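{"fn": "jog_arm", "kwargs": {"steps": [[1,[-0.1,0.1,-5],[0,0,0]],[1,[-0.1,0.1,-9],[0,0,0]],[1,[-0.1,0.1,-12.5],[0,0,0]],[1,[-0.1,0.1,-14],[0,0,0]],[0.3,[-0.1,0.1,-14.3],[0,0,0]],[0,[-0.1,0.1,-14.3],[0,0,0]],[-1,[-0.1,0.1,-14.3],[0,0,0]],[-1,[-0.1,0.1,-14.3],[0,0,0]],[-1,[-0.1,0.1,-14.3],[0,0,0]],[-1,[-0.1,0.1,-14.3],[0,0,0]],[-1,[-0.1,0.1,-14.3],[0,0,0]],[-1,[-0.1,0.1,-14.3],[0,0,0]]]}}

```text
time: 23.8
ee_pos: [0.4394, 0.1461, 0.0026]
tcp_rot: [3.141, 0.0, 1.536]
wrist_force: [-0.5, -0.6, 3.9]
finger_gap: 0.039
grasp_force: 20.0
```

{"fn": "jog_arm", "kwargs": {"steps": [[-1,[0,0,1],[0,0,0]],[-1,[0,0,4],[0,0,0]],[-1,[0,-2,8],[0,0,0]],[-1,[1,-6,10],[0,0,0]],[-1,[3,-10,10],[0,0,0]],[-1,[5,-14,10],[0,0,0]],[-1,[7,-18,10],[0,0,0]],[-1,[9,-22,10],[0,0,0]],[-1,[11,-26,10],[0,0,0]],[-1,[13,-30,10],[0,0,0]],[-1,[15,-34,10],[0,0,0]],[-1,[16.85,-36.3,10],[0,0,0]]]}}

```text
time: 25.0
ee_pos: [0.6079, -0.2207, 0.1029]
tcp_rot: [-3.141, 0.001, 1.533]
wrist_force: [-0.8, 0.2, 0.3]
finger_gap: 0.039
grasp_force: 20.0
```

{"fn": "jog_arm", "kwargs": {"steps": [[-1,[0,0,0],[0,0,0]],[-1,[0,0,-3],[0,0,0]],[-1,[0,0,-6],[0,0,0]],[-1,[0,0,-6],[0,0,0]],[-1,[0,0,-6],[0,0,0]]]}}

```text
time: 25.5
ee_pos: [0.6078, -0.2163, 0.0434]
tcp_rot: [-3.141, -0.001, 1.536]
wrist_force: [0.7, -0.3, 0.9]
finger_gap: 0.0384
grasp_force: 20.0
```

Run:
```python
from h import *
p,d,K,T,st=snap("w11")
print(st['time'],st['ee_pos'],st['tcp_rot'],st['finger_gap'],st['grasp_force'])
W=cloud(d,K,T);m=(d>0)&(np.abs(W[...,2]-.010)<.0025)&(np.hypot(W[...,0]-.608,W[...,1]+.217)<.065)
q=W[m]*1000;print(len(q),cv2.minEnclosingCircle(q[:,:2].astype(np.float32)),q.min(0),q.max(0))
```

```text
25.5 [ 0.60783754 -0.21627995  0.04339212] [-3.14134162e+00 -5.99926916e-04  1.53624639e+00] 0.038449069695303054 19.999951422214508
3091 ((609.0299072265625, -217.53704833984375), 56.18624496459961) [ 553.01970062 -273.2486001     7.5166714 ] [ 664.19666491 -161.7000323    12.44827393]
```

View pics/w11.png

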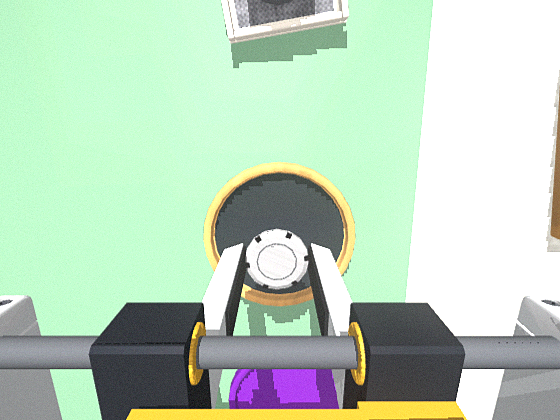

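{"fn": "jog_arm", "kwargs": {"steps": [[-1,[0.1,0,-1.5],[0,0,0]],[-1,[0.1,0,-2.8],[0,0,0]],[-1,[0.1,0,-3.4],[0,0,0]],[-1,[0.1,0,-3.65],[0,0,0]],[-1,[0.1,0,-3.75],[0,0,0]],[-1,[0.1,0,-3.8],[0,0,0]],[-1,[0.1,0,-3.8],[0,0,0]]]}}

```text
time: 26.25
ee_pos: [0.6082, -0.2167, 0.0052]
tcp_rot: [-3.14, 0.0, 1.536]
wrist_force: [-10.0, 3.7, 19.9]
finger_gap: 0.0388
grasp_force: 20.0
```

Contact; release and rise straight up.

{"fn": "jog_arm", "kwargs": {"steps": [[0.1,[0,0,0.1],[0,0,0]],[0.25,[0,0,0.1],[0,0,0]],[0.25,[0,0,0.1],[0,0,0]],[0.25,[0,0,3],[0,0,0]],[0.25,[0,0,7],[0,0,0]],[0.25,[-3,0,11],[0,0,0]],[0.25,[-8,0,15],[0,0,0]],[0.25,[-12,0,20],[0,0,0]],[0.25,[-12,0,25],[0,0,0]],[0.25,[-12,0,25],[0,0,0]],[0.25,[-12,0,25],[0,0,0]],[0.25,[-12,0,25],[0,0,0]]]}}

```text
time: 27.45
ee_pos: [0.4887, -0.2171, 0.2544]
tcp_rot: [3.141, 0.001, 1.535]
wrist_force: [-0.9, -0.5, -1.0]
finger_gap: 0.0587
grasp_force: 0.0
```

Run:
```python
from h import *
p,d,K,T,st=snap("w12"); W=cloud(d,K,T)
print(st['time'],st['ee_pos'],st['grasp_force'])
for n,xy,lo,hi in (("back",(.609,-.217),.0075,.014),("ms",(.614,-.045),.021,.03)):
    try: print(n,top_of(W,d,xy,lo,hi,.035))
    except Exception as e: print(n,"unseen")
p,d=imaging.grab_frame("top");K,T=extr("top");W=cloud(d,K,T)
for n,xy,lo,hi in (("round",(.581,.204),.012,.02),("sq",(.583,.276),.01,.018),("ml",(.604,.025),.021,.036),("ms",(.614,-.045),.021,.036)):
    try: print(n,top_of(W,d,xy,lo,hi,.03)[:5])
    except Exception as e: print(n,"unseen")
c=p[140:290,105:475];cv2.imwrite("pics/final.png",cv2.cvtColor(cv2.convertScaleAbs(cv2.resize(c,None,fx=2.1,fy=2.1,interpolation=cv2.INTER_CUBIC),alpha=1.6),cv2.COLOR_RGB2BGR))
```

```text
27.45 [ 0.4887471  -0.2170553   0.25440334] 0.0
back (641, array([ 0.6073, -0.2163,  0.0105]), array([0.0091, 0.0106, 0.0119]), array([ 607.5, -216.7]), 20.0, ((607.5560302734375, -216.59149169921875), (38.098751068115234, 39.38304138183594), 25.227943420410156))
ms (1062, array([ 0.6123, -0.0451,  0.0267]), array([0.024 , 0.0264, 0.0296]), array([613.1, -44.7]), 20.9, ((613.209228515625, -44.81111526489258), (41.04941177368164, 40.891014099121094), 78.00997161865234))
round (68, array([0.5833, 0.2034, 0.0146]), array([0.0123, 0.0146, 0.0179]), array([585.8, 203. ]), 25.4)
sq (104, array([0.5837, 0.2759, 0.0124]), array([0.0101, 0.0123, 0.0149]), array([585. , 276.1]), 26.1)
ml (278, array([0.6045, 0.0253, 0.0261]), array([0.0222, 0.0259, 0.0308]), array([605. ,  25.3]), 23.8)
ms (201, array([ 0.6153, -0.0436,  0.0254]), array([0.0218, 0.0251, 0.0301]), array([614.8, -44. ]), 20.6)
```

View pics/final.png

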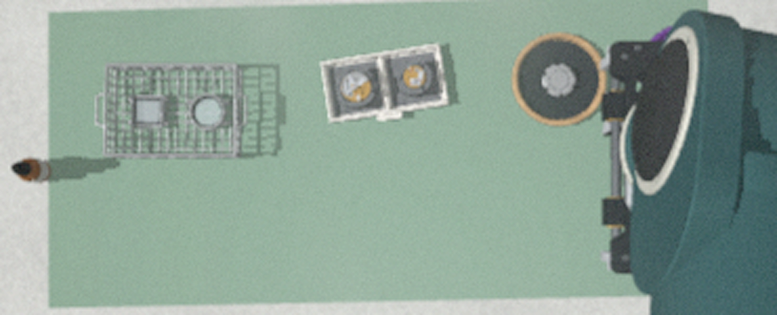

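All five parts are in place: the square case at (150,110), the round case at (209,110), the movements at (356,86) and (414,76), and the case back at (558,79).

```bash
python3 -c "
from station import robot
print(robot.finish_job())"
```

```text
the job is handed in; nothing more can be done
None
```

I handed the job in at about 27.5 s, with both cases flat in the basket, one movement upright in each tray bay and the case back flat in the felt-lined dish; the oil bottle stands where it was, the arm hid the blower in the last picture, and no verdict was returned.

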